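Fetch the cork-lidded jar from the blocked niche tray

TASK

Get the glass jar with the cork lid out of the sliding tray: first clear the clay tea pet and the celadon cup, which stand in the tray's way, onto the bamboo side mat, then draw the tray fully out by its tab and stand the jar in the middle of the white serving tile. After that push the tray fully home with the tin still standing in it, and put the tea pet and the cup back where they stood, the pet in the middle of the square oak coaster and the cup in the middle of the round slate one. Everything is to stay upright throughout.

Things in the scene. Friction and masses are not known exactly. Their poses are not given: they have to be found in the camera images.
- pet_mid (a point): the tea pet, a squat dark red-brown clay piglet: a round body 54 mm across and 48 mm high with vertical sides between 6 and 34 mm above its underside; the snout sticks out to 48 mm from the axis along its own -x and a small tail to 35 mm along +x, so take it across its y axis. 0.13 kg. The point is on the body's vertical axis, 24 mm above its underside
- cup_mid (a point): the single plain celadon (grey-green) cup, mouth up: 55 mm across, nearly straight walls 3.5 mm thick from 8 mm above the foot, 60 mm high, 0.10 kg. The point is on its axis, 30 mm above its underside. (The stack of three celadon cups nearer the robot is not part of the job)
- jar_mid (a point): the small clear glass jar with a cork lid: glass body 52 mm across with vertical sides from 3 to 44 mm, cork 36 mm across above it, 68 mm high in all, 0.14 kg. It stands in the tray, beside the tin. The point is on its axis, 34 mm above its underside
- tin_mid (a point): the low grey metal tea tin with a flat lid 54 mm across and a small knob, 54 mm high; it stands loose in the tray beside the jar and stays there. The point is on its axis, 25 mm above its underside
- tray (a joint): how far the sliding tray is drawn out (m): 0 = fully home, 0.11 = fully out, both hard stops; it slides along its -x, takes about 2 N, stays where left. 160 mm (x) by 270 mm; floor 18 mm, walls 42 mm, front 46 mm above the table. A fixed shelf (350 mm wide, 105 to 120 mm above the table) hangs over its rear, starting 125 mm behind the tab's point when home
- tray_tab (a point): the tray's pull tab, a dark oak fin in the middle of the tray's front, towards the robot: 12 mm thick (y), sticking out 40 mm from the front panel, 28 to 62 mm above the table. The point is inside the fin, 46 mm above the table, 25 mm in front of the panel; x points into the niche (the tray opens along -x), z up
- pet_stand: the square dark oak coaster, 76 mm by 76 mm, 4 mm thick, fixed on the table in front of the tray, the tea pet's place. The drawn-out tray passes above it and covers it. Origin at the centre of its underside
- cup_stand: the round slate coaster, 76 mm across, 4 mm thick, fixed on the table in front of the tray, the cup's place. The drawn-out tray passes above it and covers it. Origin at the centre of its underside
- side_mat: the flat bamboo mat off to one side, where the pet and the cup are set aside: 230 mm along its x, 130 mm along its y, 4 mm thick, fixed. Room for both side by side along its x. Origin at the centre of its underside
- serve_tile: the round white ceramic serving tile off to the other side, 100 mm across, 6 mm thick, fixed. Origin at the centre of its underside

How it is judged:
On the way, in this order (a step that is already met when the one before it is completed fails the run):
1. the tea pet and the cup both stand released on the side mat (x of pet_mid in the frame of side_mat between -0.11 and 0.11 m and y of pet_mid in the frame of side_mat between -0.062 and 0.062 m and height (world z) of each of pet_mid, cup_mid below 0.045 m and angle between each of pet_mid, cup_mid's own z axis and vertical below 0.15 rad and linear speed of each of pet, cup below 0.02 m/s and contact force between the fingers and pet below 0.05 N and x of cup_mid in the frame of side_mat between -0.11 and 0.11 m and y of cup_mid in the frame of side_mat between -0.062 and 0.062 m and contact force between the fingers and cup below 0.05 N), for 0.2 s.
2. the tray is drawn fully out (value of joint tray above 0.1 m), for 0.1 s.
3. the jar stands released in the middle of the serving tile (horizontal distance between jar_mid and serve_tile below 0.015 m and height (world z) of jar_mid below 0.05 m and angle between jar_mid's own z axis and vertical below 0.15 rad and linear speed of jar below 0.02 m/s and contact force between the fingers and jar below 0.05 N), for 0.2 s.
4. the tray is pushed fully home (value of joint tray below 0.006 m), for 0.2 s.
At the end, for the whole second after the job is handed in: Pet within 15 mm of the square oak coaster's centre, cup within 15 mm of the round slate coaster's, jar within 15 mm of the white tile's, all upright (0.15 rad), released and at rest; tray home (under 6 mm) with the tin upright in it (all of step 3 and horizontal distance between pet_mid and pet_stand below 0.015 m and height (world z) of pet_mid below 0.034 m and angle between each of pet_mid, cup_mid, tin_mid's own z axis and vertical below 0.15 rad and linear speed of each of pet, cup below 0.02 m/s and contact force between the fingers and pet below 0.05 N and horizontal distance between cup_mid and cup_stand below 0.015 m and height (world z) of cup_mid below 0.04 m and contact force between the fingers and cup below 0.05 N and value of joint tray below 0.006 m and x of tin_mid in the frame of tray_tab between 0.04 and 0.17 m and y of tin_mid in the frame of tray_tab between -0.13 and 0.13 m); the robot touches nothing.
It fails at once if the tea pet, cup, jar or tin is knocked over (angle between any of pet_mid, cup_mid, jar_mid, tin_mid's own z axis and vertical above 0.7 rad).
It also fails if it takes over 144 s, if anything falls off the work surface, if the arm or the gripper's body presses on something with over 40 N, if the wrist force passes 120 N, or if a joint passes its speed limit or range.

ROBOT

A 7-joint arm with a two-finger parallel gripper is mounted at the origin on the work surface. World frame = base frame: x ahead of the robot, y to its left, z up, the work surface at z = 0. Lengths are in m, angles in rad, forces in N, time in s.
With the tool pointing down it reaches from about 0.4 to 0.925 m from the base axis. Payload 4.1 kg.
Tool frame: the origin (TCP) lies on the front face of the gripper's body, between the roots of the fingers; the fingertips stand 73 mm ahead of it and the grasp point (between the pads) lies bot.hold_point_z ahead of it (bot.hold_point_z is the distance from the TCP to the grasp point, in m); z points along the fingers, y is the direction in which the jaws open and shut (so a half turn about z gives the same grasp; the last joint's range is limited). The gripper opens to 85 mm and grips with 20 to 120 N. Pads are 22 mm wide; open, the fingers measure 114 mm over their backs; the gripper's body (76 mm by 85 mm) begins 54 mm behind the grasp point. The pads swing forward as they close: fully open they stand 13 mm farther back than shut.
Start: joints at [-1.283, 0.398, 0.045, 1.537, -0.019, 1.207, -0.051], TCP at [0.245, 0.602, 0.304] pointing down, gripper open.
Joint ranges: [-2.82, 2.82], [-0.49, 2.23], [-1.37, 1.46], [0, 2.46], [-1.36, 4.5], [0.23, 2], [-2.94, 2.94]. Speed limits (rad/s): [2.57, 2.57, 3.14, 3.14, 3.14, 3.14, 3.14].

INTERFACE

Orientations are given as a unit quaternion [x, y, z, w].
In Python, from cell import bot gives the robot as it stands. The module is installed in compiled form; this text tells all that it offers.
- The arm moves only by the tool jog_arm, never from a script. Its argument "steps" is one flat list of numbers, 7 for each row, row after row: the shift along the world's x, y, z each as a share of 30 mm, from -1 to 1, then the turn, a rotation vector about the world's x, y, z each as a share of 120 degrees, from -1 to 1, then the opening, from 0 (shut) to 1 (fully open). A call has 1 to 5 rows; each row shifts and turns the commanded pose from where the row before left it; what a row does not reach is not made up. A row lasts 1/10 s, in which the tool goes at most 50 mm and 8.59 degrees, less where a joint would pass 70% of its speed; a pose out of reach is approached as far as the arm can. A call with a number of a shift or a turn outside -1 to 1 is refused whole. A call with a gripper value outside its range is refused whole. The fingers move at their own pace and stop on an object; "grip_force" is the grip in N (left out, the last holds). Time passes only in rows, so rows that do not move let the fingers close. It gives the time, the measured TCP pose, the force and the opening at its end, in the units of the state.
- bot.observe(): the state, without advancing time (a new reading comes with each control period).
- bot.snapshot(name): name is "side" or "top"; returns a dict with "image" (384x512x3 uint8, blue, green, red), "vfov" (degrees; the focal length in pixels is half the picture's height over the tangent of half this angle, whatever the lens; pixels are square), "cx", "cy" (the principal point, pixels), "world_from_camera" (4x4, takes a point from camera to world coordinates). Camera axes: x right, y up, looking along -z (the intrinsics and any distortion apply to the point x, -y, -z); pixel columns grow to the right and rows downward; lengths in m; the calibration is good to about 2 mm. A picture is of the moment at which its call begins. There is no depth.
- bot.finish_job(): hands the job in, once; it reports no verdict.
The state is a dict: "t": time; "joint_pos": joint angles; "qd": joint speeds; "tau": joint torques, N m; "position": TCP position; "tcp_rot": TCP orientation; "ft_force": force on the tool from outside, world axes, zero at the start; "moment": the same for the moment, N m; "finger_gap": finger opening in m.
Only numpy, scipy, OpenCV 4.12 (cv2) and the standard library are available. Lean on these libraries where they do the work, as an engineer would, in place of code of your own. Each camera call takes 0.05 s, during which the arm holds its last target. There are 200 camera calls.

## Working session

There is one attempt and no reset: what is moved stays moved. The work goes in short steps, Python scripts to look and compute and a tool call to move; the robot and the scene stay as the last step left them, time stands still between calls to the robot, and variables do not carry over. Pictures are saved under pics/ and viewed, about 12 in all and at most 16, crops included, and the job is handed in when it is done.

Besides the shell and the picture viewer there is one more tool, called as name(argument=value, ...) on one line, values as JSON. jog_arm: Moves the arm, as the interface text tells. Its arguments: {"type":"object","properties":{"steps":{"type":"array","items":{"type":"number","minimum":-1,"maximum":1}},"grip_force":{"type":"number"}},"required":["steps"]}

```bash
mkdir -p pics
cat > h.py <<'E'
import numpy as np, cv2
from cell import bot
def snap(n,f=None):
    s=bot.snapshot(n)
    if f: cv2.imwrite('pics/'+f,s['image'])
    return s
def foc(s): return s['image'].shape[0]/2/np.tan(np.radians(s['vfov']/2))
def ray(s,u,v):
    T=s['world_from_camera'];f=foc(s)
    d=T[:3,:3]@np.array([(u-s['cx'])/f,-(v-s['cy'])/f,-1]);return T[:3,3],d/np.linalg.norm(d)
def onz(s,u,v,z):
    o,d=ray(s,u,v);return o+d*(z-o[2])/d[2]
def proj(s,p):
    T=s['world_from_camera'];c=T[:3,:3].T@(np.array(p)-T[:3,3]);f=foc(s)
    return s['cx']+f*c[0]/-c[2], s['cy']-f*c[1]/-c[2]
E
python3 - <<'E'
from h import *
print(bot.observe(),bot.hold_point_z)
for n in('side','top'):
    s=snap(n,n+'0.png');print({k:v for k,v in s.items() if k!='image'})
E
```

```text
{'t': 0.0, 'joint_pos': array([-1.28300519,  0.39921804,  0.04503363,  1.5379022 , -0.01868053,
        1.20686668, -0.05069791]), 'qd': array([-0.00075753, -0.00117103,  0.00040554, -0.001328  , -0.00200324,
       -0.00028659,  0.00091134]), 'tau': array([-7.20624630e-04, -4.75110376e+01,  1.36414826e+00, -2.54227388e+01,
        1.16154755e-02,  9.25493077e-03, -1.06637728e-06]), 'position': array([0.24498167, 0.60153446, 0.30283661]), 'tcp_rot': array([ 1.92132815e-01,  9.81368436e-01, -9.80163803e-04, -1.12633883e-04]), 'ft_force': array([ 0.36553138,  0.5987252 , -0.01360365]), 'moment': array([-0.00740559, -0.03275915,  0.01360287]), 'finger_gap': 0.08539488499693972} 0.0539
{'vfov': 56.514705419500544, 'cx': 247.35087331909526, 'cy': 189.64133500298527, 'world_from_camera': array([[-0.70712791,  0.47319702, -0.52540908,  0.23082573],
       [-0.70696995, -0.45970595,  0.53746063,  0.39161618],
       [ 0.01279109,  0.75150185,  0.65960698,  0.56691803],
       [ 0.        ,  0.        ,  0.        ,  1.        ]])}
{'vfov': 48.46232902863062, 'cx': 254.11219184356148, 'cy': 190.01000940174222, 'world_from_camera': array([[ 0.01062666,  0.98184326, -0.18939611,  0.40208451],
       [-0.99971054,  0.0145204 ,  0.01918295,  0.01235535],
       [ 0.02158475,  0.18913744,  0.98171336,  1.1462048 ],
       [ 0.        ,  0.        ,  0.        ,  1.        ]])}
```

View pics/side0.png

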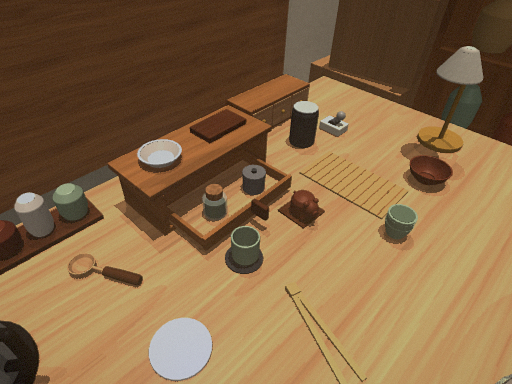

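View pics/top0.png

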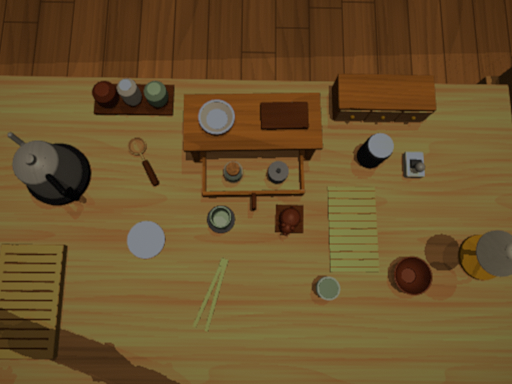

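The side view shows the niche, with the tray's tab near (262,210), pet (304,206), cup (245,247), jar (214,202), tin (254,180), mat (355,180) and tile (181,348). In the top view: tile (146,240), cup (221,218), pet (290,217), jar (233,172), tin (278,172), tab (253,201), mat (353,230). The stack of cups is at (328,288).

Run:
```python
from h import *
im=cv2.imread('pics/top0.png')[140:290,195:395]
cv2.imwrite('pics/c1.png',cv2.resize(im,None,fx=4,fy=4,interpolation=cv2.INTER_CUBIC))
im=cv2.imread('pics/side0.png')[150:280,150:350]
cv2.imwrite('pics/c2.png',cv2.resize(im,None,fx=4,fy=4,interpolation=cv2.INTER_CUBIC))
```

```text
(no output)
```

View pics/c1.png

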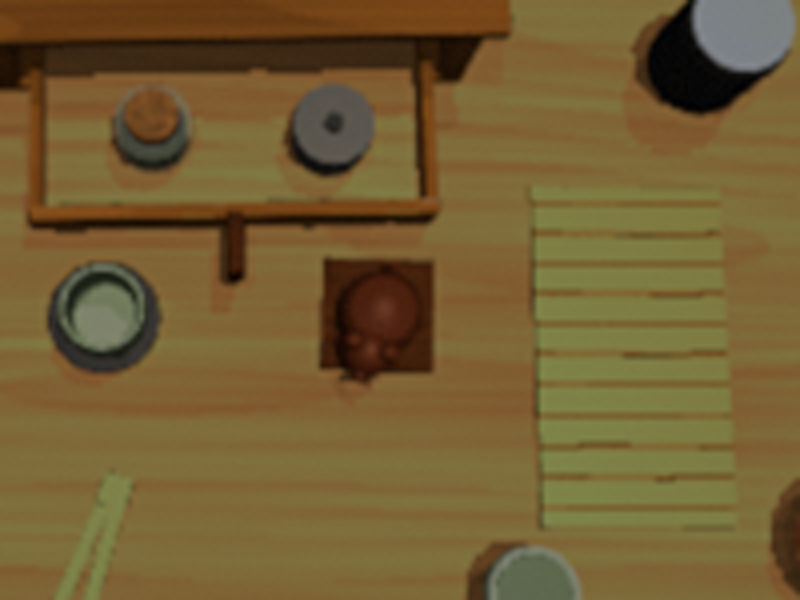

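View pics/c2.png

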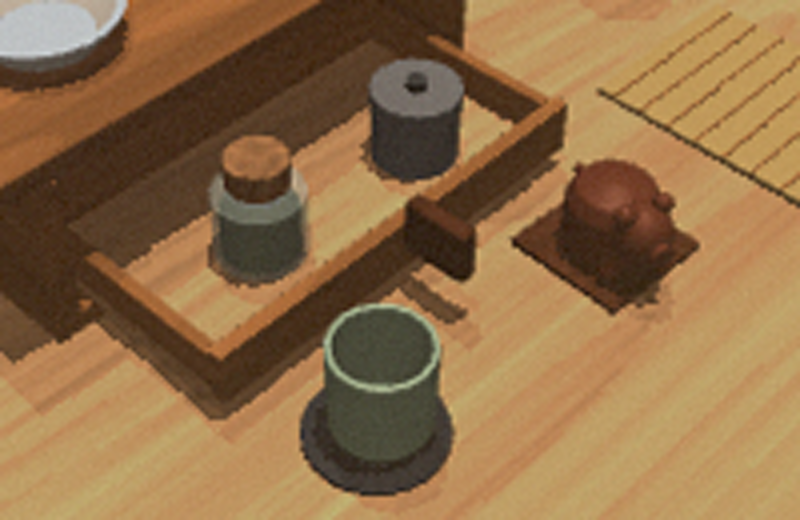

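The crops show the pet's snout pointing mainly towards the robot (crop (360,375), slightly left), the coaster corners, the mat corners and the tab's top edge clearly. Next step is turning these pixels into positions.

Run:
```python
from h import *
T=snap('top');S=snap('side')
t=lambda x,y:((x+.5)/4-.5+195,(y+.5)/4-.5+140)
q=lambda x,y:((x+.5)/4-.5+150,(y+.5)/4-.5+150)
def P(n,p,z,s=T): print(n,z,onz(s,*p,z).round(4))
P('cuprim T',t(101,306),.064);P('cuprim S',q(382,345),.064,S)
P('slate T',t(104.5,317),.004);
P('slate S',q(377,427),.004,S)
for c in[(323,260),(433,260),(433,372),(320,371)]:P('oak',t(*c),.004)
for c in[(513,242),(614,313),(699,244)]:P('oakS',q(*c),.004,S)
P('pet body',t(380,306),.034);P('snout',t(360,375),.03)
P('cork T',t(152,112),.086);P('cork S',q(257,155),.086,S)
P('tin T',t(335,121),.072);P('tin S',q(417,78),.072,S)
for c in[(532,187),(720,188),(735,527),(542,528)]:P('mat',t(*c),.004)
P('tab tip T',t(234,280),.062);P('tab root',t(235,213),.062)
P('tab tip S low',q(474,237),.062,S);P('tab root S',q(410,197),.062,S)
P('tray front L',t(30,222),.046);P('front R',t(436,216),.046);P('frontR S',q(566,105),.046,S);P('frontL S',q(216,360),.046,S)
for n,s in(('T',T),('S',S)):
    h=cv2.cvtColor(s['image'],cv2.COLOR_BGR2HSV)
    u0,v0=((146,240) if n=='T' else (181,348))
    ref=h[v0,u0];b=s['image'].astype(int);m=(np.abs(b-b[v0,u0]).max(2)<45).astype(np.uint8)
    k,l,st,c=cv2.connectedComponentsWithStats(m);i=l[v0,u0];print(st[i]);
    ct=max(cv2.findContours((l==i).astype(np.uint8),0,1)[0],key=len);e=cv2.fitEllipse(ct);P('tile '+n,e[0],.006,s)
```

```text
cuprim T 0.064 [0.5418 0.0778 0.064 ]
cuprim S 0.064 [0.5421 0.077  0.064 ]
slate T 0.004 [0.5421 0.0789 0.004 ]
slate S 0.004 [0.5431 0.0788 0.004 ]
oak 0.004 [ 0.5829 -0.0681  0.004 ]
oak 0.004 [ 0.584  -0.1429  0.004 ]
oak 0.004 [ 0.508 -0.142  0.004]
oak 0.004 [ 0.5077 -0.0662  0.004 ]
oakS 0.004 [ 0.5821 -0.0669  0.004 ]
oakS 0.004 [ 0.5087 -0.065   0.004 ]
oakS 0.004 [ 0.508  -0.1407  0.004 ]
pet body 0.034 [ 0.5481 -0.1035  0.034 ]
snout 0.03 [ 0.503  -0.0906  0.03  ]
cork T 0.086 [0.664  0.0472 0.086 ]
cork S 0.086 [0.6644 0.0461 0.086 ]
tin T 0.072 [ 0.6634 -0.071   0.072 ]
tin S 0.072 [ 0.6643 -0.0716  0.072 ]
mat 0.004 [ 0.6356 -0.2115  0.004 ]
mat 0.004 [ 0.6368 -0.3412  0.004 ]
mat 0.004 [ 0.408  -0.3413  0.004 ]
mat 0.004 [ 0.406 -0.213  0.004]
tab tip T 0.062 [ 0.56   -0.0068  0.062 ]
tab root 0.062 [ 0.6037 -0.007   0.062 ]
tab tip S low 0.062 [ 0.5621 -0.0082  0.062 ]
tab root S 0.062 [ 0.6055 -0.0063  0.062 ]
tray front L 0.046 [0.5987 0.1266 0.046 ]
front R 0.046 [ 0.6066 -0.1395  0.046 ]
frontR S 0.046 [ 0.6092 -0.1398  0.046 ]
frontL S 0.046 [0.6018 0.1288 0.046 ]
[ 127  221   38   38 1133]
tile T 0.006 [0.4849 0.2766 0.006 ]
[ 149  318   63   62 3041]
tile S 0.006 [0.4836 0.279  0.006 ]
```

Both views agree within 2 mm and the sizes match (oak 75–76 mm, mat 130×230). I'll start the approach to the cup with a small yaw.

jog_arm(steps=[0.5,-0.87,-0.17,0,0,0.04,1,0.5,-0.87,-0.17,0,0,0,1,0.5,-0.87,-0.17,0,0,0,1,0.5,-0.87,-0.17,0,0,0,1,0.5,-0.87,-0.17,0,0,0,1], grip_force=25)

```text
t: 0.7
position: [0.3207, 0.4703, 0.2781]
tcp_rot: [0.151, 0.989, -0.0, 0.0]
ft_force: [0.5, -0.3, 0.3]
finger_gap: 0.0856
```

jog_arm(steps=[0.5,-0.87,-0.17,0,0,0,1,0.5,-0.87,-0.17,0,0,0,1,0.5,-0.87,-0.17,0,0,0,1,0.5,-0.87,-0.17,0,0,0,1,0.5,-0.87,-0.17,0,0,0,1])

```text
t: 1.2
position: [0.3956, 0.3398, 0.2527]
tcp_rot: [0.151, 0.989, 0.0, -0.0]
ft_force: [0.1, -0.3, 1.2]
finger_gap: 0.0853
```

jog_arm(steps=[0.5,-0.87,-0.17,0,0,0,1,0.5,-0.87,-0.17,0,0,0,1,0.5,-0.87,-0.17,0,0,0,1,0.5,-0.87,-0.17,0,0,0,1,0.5,-0.87,-0.17,0,0,0,1])

```text
t: 1.7
position: [0.4706, 0.2094, 0.2272]
tcp_rot: [0.151, 0.989, 0.0, 0.0]
ft_force: [-0.3, 0.5, 0.2]
finger_gap: 0.0854
```

jog_arm(steps=[0.5,-0.87,-0.17,0,0,0,1,0.5,-0.87,-0.17,0,0,0,1,0.5,-0.87,-0.17,0,0,0,1,0.5,-0.87,-0.17,0,0,0,1,0.4,-0.87,-0.17,0,0,0,1])

```text
t: 2.2
position: [0.5428, 0.0789, 0.2017]
tcp_rot: [0.151, 0.989, 0.0, 0.0]
ft_force: [-0.3, 0.2, -0.4]
finger_gap: 0.0852
```

jog_arm(steps=[-0.03,-0.04,-0.85,0,0,0,1,0,0,-0.85,0,0,0,1,0,0,-0.8,0,0,0,1,0,0,-0.7,0,0,0,1,0,0,-0.35,0,0,0,1])

```text
t: 2.7
position: [0.5401, 0.0787, 0.0936]
tcp_rot: [0.151, 0.989, -0.001, -0.001]
ft_force: [-0.7, -0.5, 0.1]
finger_gap: 0.0854
```

jog_arm(steps=[0,0,0,0,0,0,0.5,0,0,0,0,0,0,0.5,0,0,0,0,0,0,0.5,0,0,0,0,0,0,0.5,0,0,0,0,0,0,0.5])

```text
t: 3.2
position: [0.542, 0.079, 0.0965]
tcp_rot: [0.151, 0.989, 0.0, 0.001]
ft_force: [-1.4, 0.0, 3.9]
finger_gap: 0.054
```

jog_arm(steps=[0,0,0,0,0,0,0.3,0,0,0,0,0,0,0.3,0,0,0.3,0,0,0,0.3,0,0,0.8,0,0,0,0.3,0,0,1,0,0,0,0.3])

```text
t: 3.7
position: [0.5399, 0.0786, 0.1581]
tcp_rot: [0.151, 0.989, -0.001, -0.002]
ft_force: [0.7, 0.2, -0.4]
finger_gap: 0.0548
```

jog_arm(steps=[0,0,1,0,0,0,0.3,0,-0.5,0.5,0,0,0,0.3,-0.1,-0.9,0,0,0,0,0.3,-0.2,-0.9,0,0,0,0,0.3,-0.2,-0.9,0,0,0,0,0.3])

```text
t: 4.2
position: [0.5253, -0.0194, 0.2032]
tcp_rot: [0.151, 0.989, -0.0, -0.0]
ft_force: [-0.0, -0.2, -0.9]
finger_gap: 0.0544
```

jog_arm(steps=[-0.2,-0.96,0,0,0,0,0.3,-0.2,-0.96,0,0,0,0,0.3,-0.2,-0.96,0,0,0,0,0.3,-0.2,-0.96,0,0,0,0,0.3,-0.2,-0.96,0,0,0,0,0.3])

```text
t: 4.7
position: [0.4947, -0.1634, 0.203]
tcp_rot: [0.151, 0.988, -0.0, -0.001]
ft_force: [0.6, -0.1, -1.0]
finger_gap: 0.0547
```

jog_arm(steps=[-0.25,-0.96,0,0,0,0,0.3,-0.25,-0.96,0,0,0,0,0.3,-0.25,-0.96,-0.3,0,0,0,0.3,-0.25,-0.9,-0.8,0,0,0,0.3,0,0,-0.8,0,0,0,0.3])

```text
t: 5.2
position: [0.4632, -0.2805, 0.1463]
tcp_rot: [0.155, 0.988, -0.002, 0.0]
ft_force: [0.7, -0.6, -1.2]
finger_gap: 0.0544
```

jog_arm(steps=[0,0,-0.7,0,0,0,0.3,0,0,-0.4,0,0,0,0.3,0,0,-0.3,0,0,0,0.3,0,0,-0.1,0,0,0,0.3,0,0,0,0,0,0,0.3])

```text
t: 5.7
position: [0.4663, -0.2747, 0.1016]
tcp_rot: [0.151, 0.989, 0.0, 0.0]
ft_force: [0.3, -0.1, -0.5]
finger_gap: 0.0543
```

jog_arm(steps=[0,0,-0.1,0,0,0,0.3,0,0,-0.08,0,0,0,0.3,0,0,0,0,0,0,0.3,0,0,0,0,0,0,0.3,0,0,0,0,0,0,0.3])

```text
t: 6.2
position: [0.4668, -0.2747, 0.0965]
tcp_rot: [0.151, 0.989, -0.0, 0.001]
ft_force: [0.6, -0.4, 1.8]
finger_gap: 0.0542
```

jog_arm(steps=[0,0,0,0,0,0,0.8,0,0,0,0,0,0,1,0,0,0,0,0,0,1,0,0,0,0,0,0,1,0,0,0.5,0,0,0,1])

```text
t: 6.7
position: [0.4649, -0.2738, 0.1099]
tcp_rot: [0.151, 0.989, 0.001, -0.002]
ft_force: [0.0, -0.1, -1.1]
finger_gap: 0.0855
```

jog_arm(steps=[0,0,0.7,0,0,0,1,0,0,0.9,0,0,0,1,0,0,0.8,0,0,0,1,0.5,0.9,0.3,0,0,0,1,0.5,0.9,0,0,0,0,1])

```text
t: 7.2
position: [0.4973, -0.2217, 0.1953]
tcp_rot: [0.153, 0.988, -0.0, 0.003]
ft_force: [1.6, 0.5, 0.4]
finger_gap: 0.0853
```

jog_arm(steps=[0.42,0.98,0,0,0,0,1,0.42,0.98,0,0,0,0,1,0.42,0.98,0,0,0,0,1,0.36,0.98,0,0,0,0,1,0,0,0,0,0,0,1])

```text
t: 7.7
position: [0.5469, -0.0973, 0.193]
tcp_rot: [0.147, 0.989, 0.002, 0.001]
ft_force: [0.3, 0.4, -0.0]
finger_gap: 0.0853
```

Run:
```python
from h import *
S=snap('side','s1.png');T=snap('top','t1.png')
print(bot.observe()['position'])
im=np.hstack([cv2.resize(S['image'][130:280,220:420],None,fx=2,fy=2),cv2.resize(T['image'][140:290,195:395],None,fx=2,fy=2)])
cv2.imwrite('pics/c3.png',im)
print(proj(S,[.5465,-.104,.004]),proj(S,[.467,-.275,.064]))
```

```text
[ 0.54510034 -0.10248218  0.19285386]
(np.float64(300.6816225998402), np.float64(210.011069449384)) (np.float64(378.0405582558328), np.float64(171.9753037307177))
```

View pics/c3.png

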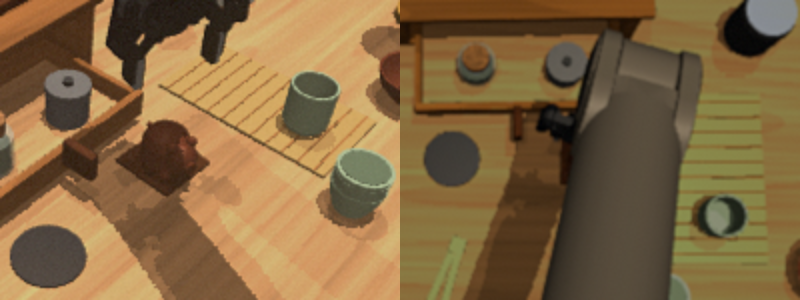

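The cup stands on the mat, upright (left half, around (310,105)), and the gripper is over the pet. Now the pet.

jog_arm(steps=[0.03,-0.04,-0.85,0,0,0,1,0,0,-0.85,0,0,0,1,0,0,-0.85,0,0,0,1,0,0,-0.7,0,0,0,1,0,0,-0.35,0,0,0,1])

```text
t: 8.3
position: [0.5443, -0.1059, 0.0829]
tcp_rot: [0.152, 0.988, -0.001, -0.001]
ft_force: [-1.1, -0.4, 0.5]
finger_gap: 0.0855
```

jog_arm(steps=[0,0,0,0,0,0,0.7,0,0,0,0,0,0,0.5,0,0,0,0,0,0,0.3,0,0,0,0,0,0,0.3,0,0,0,0,0,0,0.3])

```text
t: 8.8
position: [0.5467, -0.1048, 0.0854]
tcp_rot: [0.151, 0.989, -0.0, 0.001]
ft_force: [-0.3, -0.7, 6.5]
finger_gap: 0.0528
```

jog_arm(steps=[0,0,0,0,0,0,0.3,0,0,0,0,0,0,0.3,0,0,0.3,0,0,0,0.3,0,0,0.8,0,0,0,0.3,0,0,1,0,0,0,0.3])

```text
t: 9.3
position: [0.5446, -0.1036, 0.1469]
tcp_rot: [0.151, 0.989, 0.0, -0.002]
ft_force: [-0.3, 0.6, -0.9]
finger_gap: 0.0525
```

jog_arm(steps=[0.15,-0.95,0.3,0,0,0,0.3,0.2,-0.95,0,0,0,0,0.3,0.2,-0.95,0,0,0,0,0.3,0.2,-0.95,0,0,0,0,0.3,0.2,-0.95,0,0,0,0,0.3])

```text
t: 9.8
position: [0.5743, -0.2472, 0.1563]
tcp_rot: [0.151, 0.989, 0.0, -0.0]
ft_force: [0.4, -0.2, -1.5]
finger_gap: 0.0528
```

jog_arm(steps=[0.1,-0.95,0,0,0,0,0.3,0,0,-0.5,0,0,0,0.3,0,0,-0.8,0,0,0,0.3,0,0,-0.6,0,0,0,0.3,0,0,-0.2,0,0,0,0.3])

```text
t: 10.3
position: [0.5758, -0.2734, 0.0906]
tcp_rot: [0.151, 0.989, 0.001, -0.002]
ft_force: [-0.3, 0.2, -1.3]
finger_gap: 0.0529
```

jog_arm(steps=[0,0,-0.1,0,0,0,0.3,0,0,-0.1,0,0,0,0.3,0,0,0,0,0,0,0.3,0,0,0,0,0,0,0.3,0,0,0,0,0,0,0.3])

```text
t: 10.8
position: [0.5776, -0.2754, 0.0878]
tcp_rot: [0.151, 0.989, -0.0, 0.001]
ft_force: [0.6, -0.3, -1.6]
finger_gap: 0.0525
```

jog_arm(steps=[0,0,-0.08,0,0,0,0.3,0,0,0,0,0,0,0.3,0,0,0,0,0,0,0.8,0,0,0,0,0,0,1,0,0,0,0,0,0,1])

```text
t: 11.3
position: [0.5772, -0.2752, 0.0845]
tcp_rot: [0.151, 0.989, 0.0, -0.0]
ft_force: [-0.2, 0.3, 0.1]
finger_gap: 0.0852
```

jog_arm(steps=[0,0,0,0,0,0,1,0,0,0.5,0,0,0,1,0,0,0.9,0,0,0,1,0,0,0.9,0,0,0,1,0,0,0.9,0,0,0,1])

```text
t: 11.8
position: [0.5773, -0.2754, 0.1828]
tcp_rot: [0.151, 0.989, -0.0, 0.0]
ft_force: [0.7, -1.0, 0.3]
finger_gap: 0.0854
```

jog_arm(steps=[0,0.9,0.3,0,0,0.053,1,0,0.9,0,0,0,0.053,1,0,0.9,0,0,0,0.053,1,0,0.9,0,0,0,0,1,0,0.9,0,0,0,0,1])

```text
t: 12.3
position: [0.5774, -0.1395, 0.191]
tcp_rot: [-0.015, 1.0, -0.0, 0.001]
ft_force: [0.3, 0.4, 0.1]
finger_gap: 0.0852
```

jog_arm(steps=[0,0.9,0,0,0,0,0.8,0,0.9,0,0,0,0,0.6,0,0.9,0,0,0,0,0.6,0,0.9,0,0,0,0,0.6,0,0.8,0,0,0,0,0.6])

```text
t: 12.8
position: [0.5775, -0.0069, 0.1909]
tcp_rot: [-0.015, 1.0, 0.0, 0.001]
ft_force: [0.0, -0.7, 0.4]
finger_gap: 0.0508
```

Run:
```python
from h import *
S=snap('side','s2.png');T=snap('top','t2.png')
print(bot.observe()['position'],bot.observe()['tcp_rot'])
im=np.hstack([cv2.resize(S['image'][130:280,220:420],None,fx=2,fy=2),cv2.resize(T['image'][140:290,195:395],None,fx=2,fy=2)])
cv2.imwrite('pics/c4.png',im)
```

```text
[ 0.57764138 -0.00346829  0.19061783] [-1.82515805e-02  9.99832284e-01  1.39280840e-03  5.85646634e-04]
```

View pics/c4.png

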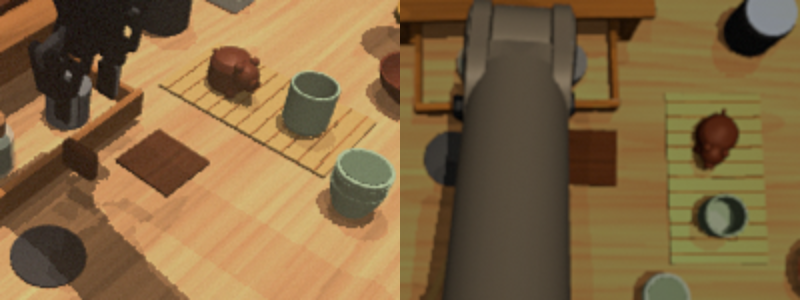

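Pet and cup both stand upright on the mat. Next the tab.

jog_arm(steps=[-0.1,0,-0.8,0,0,0,0.6,0,0,-0.8,0,0,0,0.6,0,0,-0.8,0,0,0,0.6,0,0,-0.6,0,0,0,0.6,0,0,0,0,0,0,0.6])

```text
t: 13.4
position: [0.5726, -0.0094, 0.098]
tcp_rot: [-0.014, 1.0, -0.0, -0.002]
ft_force: [-0.0, -0.8, 0.5]
finger_gap: 0.0512
```

jog_arm(steps=[0,0,0,0,0,0,0.4,0,0,0,0,0,0,0.2,0,0,0,0,0,0,0,0,0,0,0,0,0,0,0,0,0,0,0,0,0], grip_force=40)

```text
t: 13.9
position: [0.5753, -0.0095, 0.1012]
tcp_rot: [-0.015, 1.0, -0.001, 0.001]
ft_force: [-0.0, -3.3, 6.0]
finger_gap: 0.0114
```

jog_arm(steps=[0,0,0,0,0,0,0,0,0,0,0,0,0,0,0,0,0,0,0,0,0,0,0,0,0,0,0,0,0,0,0,0,0,0,0])

```text
t: 14.4
position: [0.5753, -0.0095, 0.1013]
tcp_rot: [-0.015, 1.0, -0.001, 0.001]
ft_force: [0.7, -3.7, 6.3]
finger_gap: 0.0114
```

jog_arm(steps=[-0.15,-0.004,0,0,0,0,0,-0.3,-0.008,0,0,0,0,0,-0.4,-0.011,0,0,0,0,0,-0.4,-0.011,0,0,0,0,0,-0.4,-0.011,0,0,0,0,0])

```text
t: 14.9
position: [0.5262, -0.011, 0.1012]
tcp_rot: [-0.015, 1.0, -0.001, 0.003]
ft_force: [1.9, -5.3, 7.5]
finger_gap: 0.0113
```

jog_arm(steps=[-0.4,-0.011,0,0,0,0,0,-0.4,-0.011,0,0,0,0,0,-0.4,-0.011,0,0,0,0,0,-0.3,-0.008,0,0,0,0,0,-0.25,-0.008,0,0,0,0,0])

```text
t: 15.4
position: [0.4736, -0.0128, 0.1012]
tcp_rot: [-0.015, 1.0, -0.001, 0.002]
ft_force: [2.2, -6.6, 7.9]
finger_gap: 0.0116
```

jog_arm(steps=[-0.15,-0.004,0,0,0,0,0,-0.07,-0.004,0,0,0,0,0,0,0,0,0,0,0,0,0,0,0,0,0,0,0,0,0,0,0,0,0,0])

```text
t: 15.9
position: [0.4668, -0.013, 0.1012]
tcp_rot: [-0.015, 1.0, -0.001, 0.002]
ft_force: [-1.3, -6.6, 11.7]
finger_gap: 0.0115
```

jog_arm(steps=[0,0,0,0,0,0,0.3,0,0,0,0,0,0,0.5,0,0,0,0,0,0,0.6,0,0,0,0,0,0,0.6,0,0,0.5,0,0,0,0.6])

```text
t: 16.4
position: [0.464, -0.0109, 0.1132]
tcp_rot: [-0.015, 1.0, -0.0, -0.002]
ft_force: [0.2, 1.1, 0.3]
finger_gap: 0.0511
```

jog_arm(steps=[0,0,0.8,0,0,0,0.6,0,0,0.9,0,0,0,1,0,0.9,0.9,0,0,0,1,0,0.9,0,0,0,0,1,0,0.9,0,0,0,0,1])

```text
t: 16.9
position: [0.466, 0.071, 0.1936]
tcp_rot: [-0.015, 1.0, 0.001, 0.001]
ft_force: [0.4, 0.5, -0.7]
finger_gap: 0.0859
```

jog_arm(steps=[0,0.9,0,0,0,0,1,0,0.9,0,0,0,0,1,0,0.9,0,0,0,0,1,0,0.7,0,0,0,0,1,0,0,0,0,0,0,1])

```text
t: 17.4
position: [0.4651, 0.1754, 0.1924]
tcp_rot: [-0.018, 1.0, 0.001, -0.0]
ft_force: [-0.3, 0.4, -0.6]
finger_gap: 0.0853
```

Run:
```python
from h import *
S=snap('side','s3.png');T=snap('top','t3.png')
print(bot.observe()['position'],bot.observe()['tcp_rot'])
im=np.hstack([cv2.resize(S['image'][160:310,160:360],None,fx=2,fy=2),cv2.resize(T['image'][150:300,180:380],None,fx=2,fy=2)])
cv2.imwrite('pics/c5.png',im)
```

```text
[0.46529876 0.1715363  0.19231136] [-1.55289202e-02  9.99879264e-01 -3.58134225e-04 -4.26740694e-04]
```

View pics/c5.png

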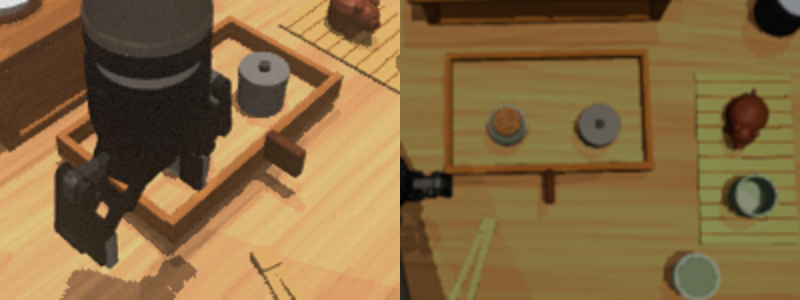

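The tray is out in the top view: cork at about px (233.4,210.3), tin knob (279.5,212). Both are upright.

Run:
```python
from h import *
T=snap('top')
h=cv2.cvtColor(T['image'],cv2.COLOR_BGR2HSV)
print(onz(T,233.3,210.2,.086),onz(T,279.4,211.8,.072),onz(T,254,186+65,.062))
b=T['image'][195:228,220:248].astype(int)
m=((b[:,:,2]-b[:,:,0])>0); hh=h[195:228,220:248]
m=((hh[:,:,0]<13)&(hh[:,:,1]>90)).astype(np.uint8)
k,l,st,c=cv2.connectedComponentsWithStats(m);print([(s[4],(cc+[220,195]).round(1),onz(T,*(cc+[220,195]),.086).round(4)) for s,cc in zip(st,c) if s[4]>15])
```

```text
[0.55432829 0.04325336 0.086     ] [ 0.55384213 -0.07355677  0.072     ] [ 0.45477186 -0.01021092  0.062     ]
[(np.int32(923), array([233.5, 211. ]), array([0.5523, 0.0427, 0.086 ]))]
```

jog_arm(steps=[0.6,-0.86,0,0,0,0,1,0.6,-0.86,0,0,0,0,1,0.6,-0.86,0,0,0,0,1,0.6,-0.86,0,0,0,0,1,0.6,-0.83,0,0,0,0,1])

```text
t: 18.05
position: [0.5558, 0.0404, 0.1926]
tcp_rot: [-0.014, 1.0, -0.0, -0.0]
ft_force: [-0.0, 0.1, -0.3]
finger_gap: 0.0853
```

jog_arm(steps=[0,0,0,0,0,0,1,0,0,0,0,0,0,1])

```text
t: 18.25
position: [0.5554, 0.0415, 0.1924]
tcp_rot: [-0.013, 1.0, -0.0, -0.0]
ft_force: [-0.4, 0.8, -0.4]
finger_gap: 0.0857
```

Shift +2 mm in y, then descend 94.5 mm to z 0.098.

jog_arm(steps=[0,0.06,-0.7,0,0,0,1,0,0,-0.8,0,0,0,1,0,0,-0.8,0,0,0,1,0,0,-0.55,0,0,0,1,0,0,-0.3,0,0,0,1])

```text
t: 18.75
position: [0.5539, 0.0462, 0.0966]
tcp_rot: [-0.016, 1.0, 0.0, -0.002]
ft_force: [-0.5, 0.6, 0.7]
finger_gap: 0.0851
```

jog_arm(steps=[0,0,0,0,0,0,0.7,0,0,0,0,0,0,0.5,0,0,0,0,0,0,0.3,0,0,0,0,0,0,0.3,0,0,0,0,0,0,0.3], grip_force=25)

```text
t: 19.25
position: [0.5564, 0.0456, 0.0993]
tcp_rot: [-0.015, 1.0, 0.0, 0.001]
ft_force: [-1.3, -1.2, 5.3]
finger_gap: 0.0512
```

jog_arm(steps=[0,0,0,0,0,0,0.3,0,0,0,0,0,0,0.3,0,0,0.3,0,0,0,0.3,0,0,0.8,0,0,0,0.3,0,0,0.9,0,0,0,0.3])

```text
t: 19.75
position: [0.5546, 0.0453, 0.1581]
tcp_rot: [-0.015, 1.0, -0.0, -0.001]
ft_force: [0.7, 0.3, -1.5]
finger_gap: 0.0512
```

jog_arm(steps=[0,0,0.9,0,0,0,0.3,-0.3,0.9,0.2,0,0,0,0.3,-0.3,0.9,0,0,0,0,0.3,-0.3,0.9,0,0,0,0,0.3,-0.3,0.9,0,0,0,0,0.3])

```text
t: 20.25
position: [0.5189, 0.1543, 0.1915]
tcp_rot: [-0.015, 1.0, 0.0, -0.0]
ft_force: [0.5, 0.9, -0.3]
finger_gap: 0.0514
```

jog_arm(steps=[-0.3,0.9,0,0,0,0,0.3,-0.3,0.9,0,0,0,0,0.3,-0.3,0.9,0,0,0,0,0.3,-0.3,0.9,0,0,0,0,0.3,0,0.55,0,0,0,0,0.3])

```text
t: 20.75
position: [0.4819, 0.2805, 0.1912]
tcp_rot: [-0.017, 1.0, 0.0, -0.001]
ft_force: [-0.2, 0.2, -0.7]
finger_gap: 0.0512
```

jog_arm(steps=[0,0,-0.5,0,0,0,0.3,0,0,-0.8,0,0,0,0.3,0,0,-0.8,0,0,0,0.3,0,0,-0.6,0,0,0,0.3,0,0,-0.3,0,0,0,0.3])

```text
t: 21.25
position: [0.4833, 0.2768, 0.0995]
tcp_rot: [-0.015, 1.0, -0.001, -0.001]
ft_force: [0.1, -1.0, -0.6]
finger_gap: 0.0515
```

jog_arm(steps=[0,0,0,0,0,0,0.3,0,0,0,0,0,0,0.3])

```text
t: 21.45
position: [0.4844, 0.2779, 0.1017]
tcp_rot: [-0.015, 1.0, 0.0, 0.001]
ft_force: [0.1, -0.2, -1.1]
finger_gap: 0.0515
```

jog_arm(steps=[0.03,0,-0.3,0,0,0,0.3,0,0,-0.13,0,0,0,0.3,0,0,-0.05,0,0,0,0.3,0,0,0,0,0,0,0.3,0,0,0,0,0,0,0.3])

```text
t: 21.95
position: [0.4846, 0.2779, 0.0873]
tcp_rot: [-0.015, 1.0, 0.0, -0.0]
ft_force: [-1.8, -0.7, 4.6]
finger_gap: 0.0515
```

jog_arm(steps=[0,0,0,0,0,0,0.8,0,0,0,0,0,0,1,0,0,0,0,0,0,1,0,0,0,0,0,0,1,0,0,0.4,0,0,0,1])

```text
t: 22.45
position: [0.4835, 0.2774, 0.0977]
tcp_rot: [-0.015, 1.0, -0.001, -0.001]
ft_force: [-0.6, -0.6, -0.4]
finger_gap: 0.0856
```

jog_arm(steps=[0,0,0.9,0,0,0,1,0,0,0.9,0,0,0,1,0,0,0.9,0,0,0,1,0,-0.9,0.3,0,0,0,1,0,-0.9,0,0,0,0,1])

```text
t: 22.95
position: [0.4858, 0.2248, 0.1917]
tcp_rot: [-0.016, 1.0, 0.002, 0.002]
ft_force: [0.8, 0.4, -1.0]
finger_gap: 0.0854
```

jog_arm(steps=[0,-0.9,0,0,0,0,1,0,-0.9,0,0,0,0,1,0,-0.9,0,0,0,0,1,0,-0.9,0,0,0,0,0.6,0,-0.9,0,0,0,0,0.6])

```text
t: 23.45
position: [0.4847, 0.0879, 0.1897]
tcp_rot: [-0.015, 1.0, 0.0, 0.001]
ft_force: [0.0, -0.1, 0.5]
finger_gap: 0.0589
```

Run:
```python
from h import *
S=snap('side','s4.png');T=snap('top','t4.png')
print(bot.observe()['position'],bot.observe()['tcp_rot'])
im=np.hstack([cv2.resize(S['image'][250:384,100:300],None,fx=2,fy=2),cv2.resize(T['image'][150:284,100:300],None,fx=2,fy=2)])
cv2.imwrite('pics/c6.png',im)
print(proj(T,[.4843,.278,.074]),proj(S,[.4843,.278,.074]))
```

```text
[0.48458107 0.08450786 0.18957238] [-1.16830908e-02  9.99931437e-01 -7.44476558e-04  2.70721369e-04]
(np.float64(138.6064865052686), np.float64(237.4479132698811)) (np.float64(174.98146674419007), np.float64(325.99915962574426))
```

View pics/c6.png

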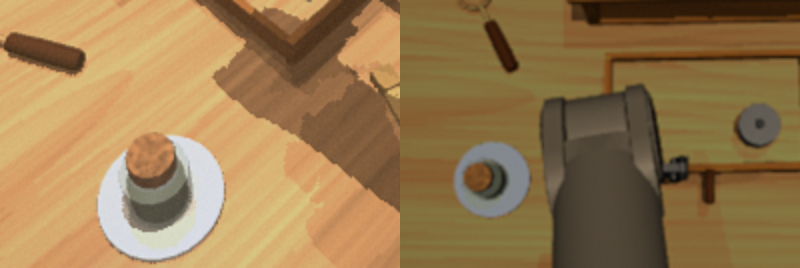

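The jar stands upright on the tile (cork seen within about 4 mm of where it should be). Back to the tab.

jog_arm(steps=[-0.2,-0.8,0,0,0,0,0.6,-0.2,-0.8,0,0,0,0,0.6,-0.2,-0.8,0,0,0,0,0.6,0,-0.75,0,0,0,0,0.6,0,0,0,0,0,0,0.6])

```text
t: 24.05
position: [0.4665, -0.0081, 0.1895]
tcp_rot: [-0.013, 1.0, -0.0, 0.001]
ft_force: [-0.0, -0.0, -0.6]
finger_gap: 0.0511
```

jog_arm(steps=[0,0,-0.7,0,0,0,0.6,0,0,-0.8,0,0,0,0.6,0,0,-0.7,0,0,0,0.6,0,0,-0.5,0,0,0,0.6,0,0,-0.25,0,0,0,0.6])

```text
t: 24.55
position: [0.4663, -0.004, 0.0993]
tcp_rot: [-0.016, 1.0, 0.0, -0.001]
ft_force: [0.5, -0.3, 0.2]
finger_gap: 0.0514
```

jog_arm(steps=[0,0,0,0,0,0,0.4,0,0,0,0,0,0,0.2,0,0,0,0,0,0,0,0,0,0,0,0,0,0,0,0,0,0,0,0,0], grip_force=40)

```text
t: 25.05
position: [0.4672, -0.0126, 0.1013]
tcp_rot: [-0.013, 1.0, -0.004, 0.001]
ft_force: [1.1, -18.3, -2.5]
finger_gap: 0.0112
```

jog_arm(steps=[0,-0.1,0,0,0,0,0,0,-0.1,0,0,0,0,0,0.15,0.004,0,0,0,0,0,0.25,0.008,0,0,0,0,0,0.3,0.01,0,0,0,0,0])

```text
t: 25.55
position: [0.4881, -0.0123, 0.1013]
tcp_rot: [-0.015, 1.0, -0.001, 0.0]
ft_force: [-1.5, -5.5, 3.5]
finger_gap: 0.0114
```

jog_arm(steps=[0.35,0.01,0,0,0,0,0,0.35,0.01,0,0,0,0,0,0.35,0.01,0,0,0,0,0,0.35,0.01,0,0,0,0,0,0.35,0.01,0,0,0,0,0])

```text
t: 26.05
position: [0.5409, -0.0106, 0.1013]
tcp_rot: [-0.015, 1.0, -0.001, 0.0]
ft_force: [-2.1, -5.1, 4.4]
finger_gap: 0.0116
```

jog_arm(steps=[0.35,0.01,0,0,0,0,0,0.3,0.008,0,0,0,0,0,0.25,0.008,0,0,0,0,0,0.1,0.003,0,0,0,0,0,0,0,0,0,0,0,0])

```text
t: 26.55
position: [0.5718, -0.0096, 0.1013]
tcp_rot: [-0.015, 1.0, -0.001, 0.002]
ft_force: [1.0, -5.2, 1.1]
finger_gap: 0.0114
```

jog_arm(steps=[0.07,0.002,0,0,0,0,0,0.06,0,0,0,0,0,0,0.05,0,0,0,0,0,0,0,0,0,0,0,0,0,0,0,0,0,0,0,0])

```text
t: 27.05
position: [0.5756, -0.0094, 0.1013]
tcp_rot: [-0.015, 1.0, -0.0, 0.0]
ft_force: [-3.2, -5.7, 6.8]
finger_gap: 0.0115
```

jog_arm(steps=[0.07,0,0,0,0,0,0,0,0,0,0,0,0,0,0,0,0,0,0,0,0])

```text
t: 27.35
position: [0.5758, -0.0095, 0.1012]
tcp_rot: [-0.015, 1.0, -0.0, -0.002]
ft_force: [-9.0, -5.2, 11.8]
finger_gap: 0.0113
```

The tray is at its hard stop (force rising, no motion). Relax, release, and go for the pet.

jog_arm(steps=[-0.08,0,0,0,0,0,0,0,0,0,0,0,0,0.3,0,0,0,0,0,0,0.6,0,0,0,0,0,0,0.6,0,0,0.5,0,0,0,0.6])

```text
t: 27.85
position: [0.5738, -0.0075, 0.1139]
tcp_rot: [-0.016, 1.0, 0.0, -0.002]
ft_force: [-0.5, 0.5, -0.7]
finger_gap: 0.0515
```

jog_arm(steps=[0,0,0.9,0,0,0,0.6,0,0,0.9,0,0,0,1,0,-0.8,0.7,0,0,-0.053,1,0,-0.9,0,0,0,-0.053,1,0,-0.9,0,0,0,-0.053,1])

```text
t: 28.35
position: [0.5761, -0.0868, 0.1925]
tcp_rot: [0.153, 0.988, 0.001, 0.002]
ft_force: [-0.1, -0.3, 0.6]
finger_gap: 0.0855
```

jog_arm(steps=[0,-0.9,0,0,0,0,1,0,-0.9,0,0,0,0,1,0,-0.9,0,0,0,0,1,0,-0.9,0,0,0,0,1,0,-0.9,0,0,0,0,1])

```text
t: 28.85
position: [0.5755, -0.2222, 0.1914]
tcp_rot: [0.151, 0.989, 0.0, 0.001]
ft_force: [0.9, 0.3, 0.3]
finger_gap: 0.0853
```

jog_arm(steps=[0,-0.9,0,0,0,0,1,0,-0.8,0,0,0,0,1,0,0,0,0,0,0,1,0,0,0,0,0,0,1])

```text
t: 29.25
position: [0.5753, -0.2725, 0.1909]
tcp_rot: [0.151, 0.988, 0.0, 0.0]
ft_force: [-0.1, 1.3, -1.0]
finger_gap: 0.0855
```

Run:
```python
from h import *
S=snap('side','s5.png');T=snap('top','t5.png')
print(bot.observe()['position'],bot.observe()['tcp_rot'])
im=np.hstack([cv2.resize(S['image'][130:280,200:400],None,fx=2,fy=2),cv2.resize(T['image'][140:290,195:395],None,fx=2,fy=2)])
cv2.imwrite('pics/c7.png',im)
```

```text
[ 0.57575886 -0.27076615  0.19054732] [1.49988621e-01 9.88687413e-01 7.70092615e-04 1.42877311e-04]
```

View pics/c7.png

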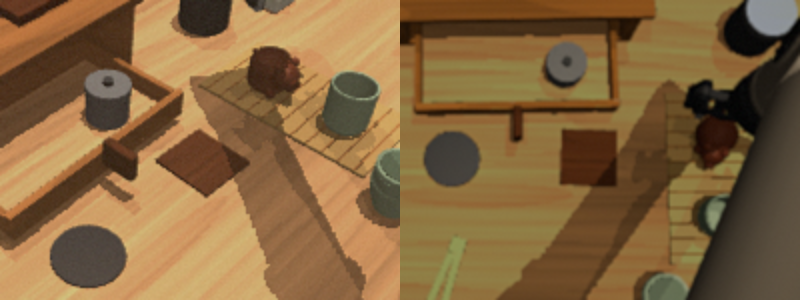

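The tray is home with the tin upright at its old place, and pet and cup are undisturbed on the mat. Pick up the pet.

jog_arm(steps=[0.05,-0.1,-0.8,0,0,0,1,0,0,-0.8,0,0,0,1,0,0,-0.8,0,0,0,1,0,0,-0.75,0,0,0,1,0,0,-0.35,0,0,0,1])

```text
t: 29.85
position: [0.5762, -0.2729, 0.0832]
tcp_rot: [0.15, 0.989, 0.001, -0.002]
ft_force: [-0.7, 0.3, -0.4]
finger_gap: 0.0852
```

jog_arm(steps=[0,0,0,0,0,0,0.7,0,0,0,0,0,0,0.5,0,0,0,0,0,0,0.3,0,0,0,0,0,0,0.3,0,0,0,0,0,0,0.3], grip_force=25)

```text
t: 30.35
position: [0.5776, -0.2757, 0.0867]
tcp_rot: [0.151, 0.989, -0.0, 0.001]
ft_force: [-0.5, 1.5, 5.5]
finger_gap: 0.0527
```

jog_arm(steps=[0,0,0,0,0,0,0.3,0,0,0,0,0,0,0.3,0,0,0.3,0,0,0,0.3,0,0,0.8,0,0,0,0.3,0,0,1,0,0,0,0.3])

```text
t: 30.85
position: [0.5753, -0.2749, 0.1476]
tcp_rot: [0.151, 0.989, 0.0, -0.002]
ft_force: [0.9, -1.0, -1.2]
finger_gap: 0.0526
```

jog_arm(steps=[-0.15,0.95,0.2,0,0,0,0.3,-0.18,0.95,0,0,0,0,0.3,-0.18,0.95,0,0,0,0,0.3,-0.18,0.95,0,0,0,0,0.3,-0.18,0.95,0,0,0,0,0.3])

```text
t: 31.35
position: [0.5498, -0.132, 0.1543]
tcp_rot: [0.151, 0.989, 0.0, -0.0]
ft_force: [-0.2, -0.1, -1.0]
finger_gap: 0.0531
```

jog_arm(steps=[-0.18,0.95,0,0,0,0,0.3,0,0,-0.6,0,0,0,0.3,0,0,-0.7,0,0,0,0.3,0,0,-0.4,0,0,0,0.3,0,0,-0.2,0,0,0,0.3])

```text
t: 31.85
position: [0.5442, -0.1046, 0.0961]
tcp_rot: [0.151, 0.989, -0.0, -0.001]
ft_force: [-0.2, -0.4, -1.0]
finger_gap: 0.0525
```

jog_arm(steps=[0,0,0,0,0,0,0.3,0,0,0,0,0,0,0.3,0,0,0,0,0,0,0.3])

```text
t: 32.15
position: [0.5458, -0.1048, 0.0981]
tcp_rot: [0.151, 0.989, 0.0, 0.001]
ft_force: [0.3, 0.7, -0.7]
finger_gap: 0.0528
```

jog_arm(steps=[0,0,-0.25,0,0,0,0.3,0,0,-0.1,0,0,0,0.3,0,0,-0.04,0,0,0,0.3,0,0,0,0,0,0,0.3,0,0,0,0,0,0,0.3])

```text
t: 32.65
position: [0.5451, -0.1044, 0.0867]
tcp_rot: [0.151, 0.989, 0.0, -0.0]
ft_force: [-4.1, 0.5, 10.3]
finger_gap: 0.0528
```

jog_arm(steps=[0,0,0,0,0,0,0.8,0,0,0,0,0,0,1,0,0,0,0,0,0,1,0,0,0,0,0,0,1,0,0,0.5,0,0,0,1])

```text
t: 33.15
position: [0.5436, -0.1041, 0.0993]
tcp_rot: [0.151, 0.989, -0.0, -0.002]
ft_force: [-0.2, -0.2, 0.2]
finger_gap: 0.0856
```

jog_arm(steps=[0,0,0.9,0,0,0,1,0,0,0.9,0,0,0,1,0,0,0.9,0,0,0,1,-0.4,-0.9,0.3,0,0,0,1,-0.4,-0.9,0,0,0,0,1])

```text
t: 33.65
position: [0.5227, -0.1587, 0.1937]
tcp_rot: [0.15, 0.989, 0.0, 0.003]
ft_force: [-0.8, -0.8, -1.0]
finger_gap: 0.085
```

jog_arm(steps=[-0.45,-0.9,0,0,0,0,1,-0.45,-0.95,0,0,0,0,1,-0.45,-0.95,0,0,0,0,1,-0.45,-0.95,0,0,0,0,1,0,0,0,0,0,0,1])

```text
t: 34.15
position: [0.4643, -0.2761, 0.192]
tcp_rot: [0.155, 0.988, -0.002, 0.0]
ft_force: [-0.2, -0.2, -1.1]
finger_gap: 0.0852
```

jog_arm(steps=[0,0,0,0,0,0,1,0,0,0,0,0,0,1])

```text
t: 34.35
position: [0.4679, -0.2699, 0.191]
tcp_rot: [0.15, 0.989, 0.0, 0.0]
ft_force: [-1.1, -0.4, 0.6]
finger_gap: 0.0857
```

jog_arm(steps=[-0.03,-0.13,-0.7,0,0,0,1,0,0,-0.8,0,0,0,1,0,0,-0.8,0,0,0,1,0,0,-0.55,0,0,0,1,0,0,-0.28,0,0,0,1])

```text
t: 34.85
position: [0.4665, -0.2729, 0.0952]
tcp_rot: [0.15, 0.989, 0.001, -0.001]
ft_force: [-0.6, -0.3, 0.4]
finger_gap: 0.0852
```

jog_arm(steps=[0,0,0,0,0,0,0.7,0,0,0,0,0,0,0.5,0,0,0,0,0,0,0.3,0,0,0,0,0,0,0.3,0,0,0,0,0,0,0.3])

```text
t: 35.35
position: [0.467, -0.2751, 0.0976]
tcp_rot: [0.151, 0.989, -0.0, 0.001]
ft_force: [1.7, 0.3, 3.4]
finger_gap: 0.0546
```

jog_arm(steps=[0,0,0,0,0,0,0.3,0,0,0,0,0,0,0.3,0,0,0.3,0,0,0,0.3,0,0,0.8,0,0,0,0.3,0,0,1,0,0,0,0.3])

```text
t: 35.85
position: [0.4649, -0.2743, 0.1593]
tcp_rot: [0.151, 0.989, 0.0, -0.002]
ft_force: [0.7, 0.0, -1.2]
finger_gap: 0.0546
```

jog_arm(steps=[0,0,0.9,0,0,0,0.3,0.2,0.9,0.4,0,0,0,0.3,0.2,0.9,0,0,0,0,0.3,0.2,0.9,0,0,0,0,0.3,0.2,0.9,0,0,0,0,0.3])

```text
t: 36.35
position: [0.4899, -0.1659, 0.1989]
tcp_rot: [0.151, 0.989, 0.0, -0.0]
ft_force: [0.7, -0.0, -0.6]
finger_gap: 0.0544
```

jog_arm(steps=[0.2,0.9,0,0,0,0,0.3,0.2,0.9,0,0,0,0,0.3,0.2,0.9,0,0,0,0,0.3,0.2,0.9,0,0,0,0,0.3,0.2,0.9,0,0,0,0,0.3])

```text
t: 36.85
position: [0.5199, -0.031, 0.1987]
tcp_rot: [0.151, 0.989, -0.0, -0.0]
ft_force: [0.6, -0.1, -0.7]
finger_gap: 0.0544
```

jog_arm(steps=[0.2,0.9,0,0,0,0,0.3,0.2,0.9,0,0,0,0,0.3,0.15,0.9,0,0,0,0,0.3,0,0,0,0,0,0,0.3,0,0,0,0,0,0,0.3])

```text
t: 37.35
position: [0.5363, 0.0494, 0.1985]
tcp_rot: [0.15, 0.989, -0.0, -0.0]
ft_force: [0.0, -0.7, -0.3]
finger_gap: 0.0543
```

jog_arm(steps=[0.1,0.5,0,0,0,0,0.3,0.1,0.47,-0.3,0,0,0,0.3,0,0,-0.8,0,0,0,0.3,0,0,-0.8,0,0,0,0.3,0,0,-0.7,0,0,0,0.3])

```text
t: 37.85
position: [0.5424, 0.0793, 0.1189]
tcp_rot: [0.151, 0.989, 0.0, -0.0]
ft_force: [0.6, -0.1, -1.2]
finger_gap: 0.0543
```

jog_arm(steps=[0,0,-0.3,0,0,0,0.3,0,0,-0.1,0,0,0,0.3,0,0,0,0,0,0,0.3,0,0,0,0,0,0,0.3])

```text
t: 38.25
position: [0.5436, 0.0784, 0.1095]
tcp_rot: [0.151, 0.989, 0.0, 0.001]
ft_force: [0.9, 0.1, -0.9]
finger_gap: 0.054
```

Lower 12 mm, release, rise, and swing well aside.

jog_arm(steps=[0,0,-0.25,0,0,0,0.3,0,0,-0.11,0,0,0,0.3,0,0,-0.04,0,0,0,0.3,0,0,0,0,0,0,0.3,0,0,0,0,0,0,0.3])

```text
t: 38.75
position: [0.5429, 0.0783, 0.0976]
tcp_rot: [0.151, 0.989, 0.0, -0.0]
ft_force: [-2.7, -0.3, 7.2]
finger_gap: 0.0544
```

jog_arm(steps=[0,0,0,0,0,0,0.8,0,0,0,0,0,0,1,0,0,0,0,0,0,1,0,0,0,0,0,0,1,0,0,0.5,0,0,0,1])

```text
t: 39.25
position: [0.5412, 0.0781, 0.1104]
tcp_rot: [0.151, 0.989, -0.001, -0.002]
ft_force: [-0.6, 0.4, -0.2]
finger_gap: 0.0855
```

jog_arm(steps=[0,0,0.9,0,0,0,1,0,0,0.9,0,0,0,1,0,0,0.9,0,0,0,1,0,0,0.9,0,0,0,1,-0.3,0.9,0.5,0,0,0,1])

```text
t: 39.75
position: [0.5359, 0.1011, 0.2384]
tcp_rot: [0.155, 0.988, -0.0, 0.003]
ft_force: [-0.0, 0.0, -0.4]
finger_gap: 0.0854
```

jog_arm(steps=[-0.5,0.9,0.4,0,0,0,1,-0.5,0.9,0.2,0,0,0,1,-0.5,0.9,0,0,0,0,1,-0.5,0.9,0,0,0,0,1,-0.5,0.9,0,0,0,0,1])

```text
t: 40.25
position: [0.4582, 0.2411, 0.2539]
tcp_rot: [0.151, 0.989, 0.001, 0.001]
ft_force: [1.3, -0.0, 0.3]
finger_gap: 0.0853
```

jog_arm(steps=[-0.5,0.9,0,0,0,0,1,-0.5,0.9,0,0,0,0,1,-0.5,0.9,0,0,0,0,1,-0.5,0.9,0,0,0,0,1,-0.5,0.9,0,0,0,0,1])

```text
t: 40.75
position: [0.3832, 0.3761, 0.2538]
tcp_rot: [0.151, 0.989, 0.001, 0.0]
ft_force: [1.5, 0.4, 0.6]
finger_gap: 0.0857
```

jog_arm(steps=[-0.5,0.9,0,0,0,0,1,-0.5,0.9,0,0,0,0,1,-0.5,0.9,0,0,0,0,1,-0.5,0.9,0,0,0,0,1,0,0,0,0,0,0,1])

```text
t: 41.25
position: [0.32, 0.4877, 0.2537]
tcp_rot: [0.147, 0.989, 0.002, -0.001]
ft_force: [-1.1, -0.6, 0.3]
finger_gap: 0.0853
```

Run:
```python
from h import *
S=snap('side','s6.png');T=snap('top','t6.png')
print(bot.observe()['position'])
im=np.hstack([cv2.resize(S['image'][140:384,130:350],None,fx=1.8,fy=1.8,interpolation=2),cv2.resize(T['image'][140:384,110:330],None,fx=1.8,fy=1.8,interpolation=2)])
cv2.imwrite('pics/c8.png',im);print(im.shape)
cv2.imwrite('pics/c9.png',cv2.resize(T['image'][140:290,195:395],None,fx=4,fy=4,interpolation=cv2.INTER_CUBIC))
```

```text
[0.32346415 0.48351056 0.25333768]
(439, 792, 3)
```

View pics/c8.png

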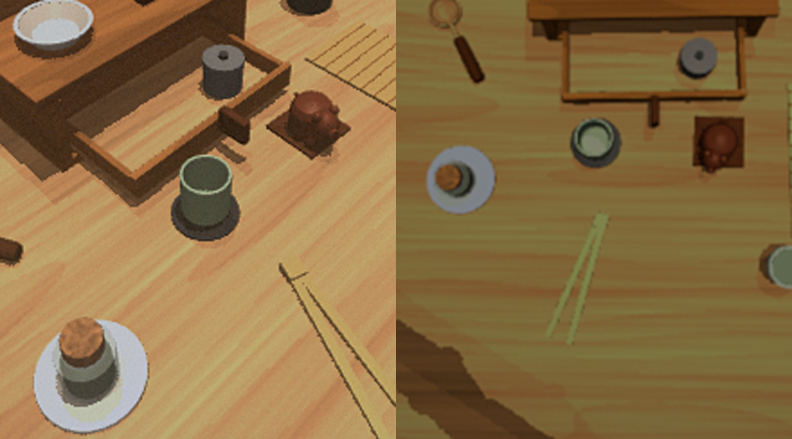

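View pics/c9.png

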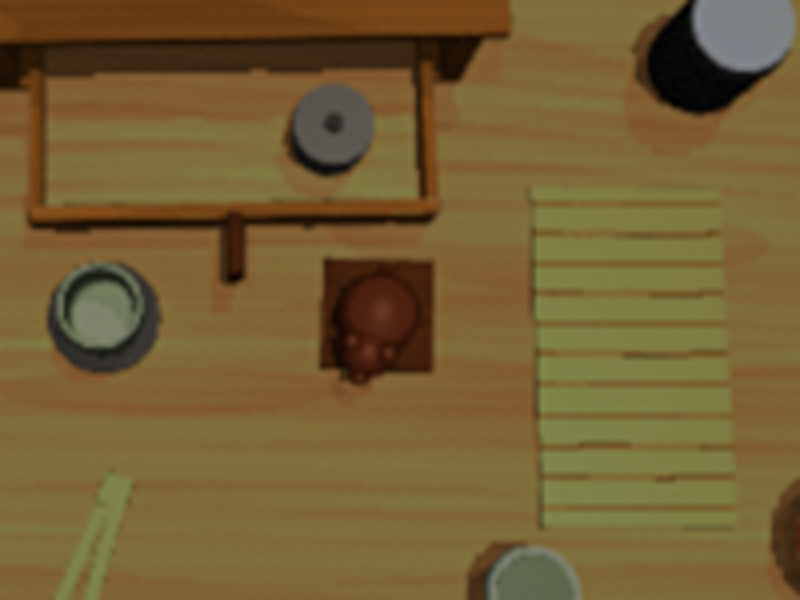

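All matches the first picture to within a pixel or so: cup on the slate (crop (99,305)), pet on the oak (378,306), tray front and tin unmoved, jar on the tile. The arm is clear, so I'm handing in.

```bash
python3 -c "
from h import *
T=snap('top');t=lambda x,y:((x+.5)/4-.5+195,(y+.5)/4-.5+140)
print('jar',onz(T,139.2,238.7,.074),'cup',onz(T,*t(99,306),.064),'pet',onz(T,*t(378,307),.034),bot.observe()['t'])
print(bot.finish_job())"
```

```text
jar [0.481211   0.27633866 0.074     ] cup [0.54175871 0.07906031 0.064     ] pet [ 0.54742887 -0.10219383  0.034     ] 41.4
the job is handed in; nothing more can be done
None
```

I completed every step in order and handed the job in at 41.4 s. Nothing tipped, and no check failed. I moved the cup and pet onto the mat, drew the tray out about 108 mm and stood the jar on the tile. I then pushed the tray to its stop and put the pet and cup back on their coasters.

**Last checks from the top picture, against the 15 mm limit:**
- **Jar:** about 4 mm from the tile's centre.
- **Cup:** about 1 mm from the slate coaster's centre.
- **Pet:** about 3 mm from the oak coaster's centre.
- **Tray and tin:** the tray is at the same pixels as before it was opened, and it met its hard stop with the force rising to 9 N. The tin stands upright in its original place.

All objects look upright and the arm is well clear of everything. The largest disagreement was the jar's lid, seen about 4 mm from where it should be. I left it because that is well inside the limit.

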